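# Bring the red needle caddy round to the dock

### The arm

A 6-joint arm with a two-finger parallel gripper is mounted at the origin on the work surface. World frame = base frame: x ahead of the robot, y to its left, z up, the work surface at z = 0. Lengths are in m, angles in rad, forces in N, time in s.
With the tool pointing down it reaches from about 0.375 to 0.975 m from the base axis. Payload 3.8 kg.
Tool frame: the origin (TCP) lies midway between the tips of the shut fingers; the grasp point (between the pads) lies 19 mm behind it (bot.grip_point_offset is the z of the grasp point in the tool frame, in m); z points along the fingers, y is the line along which they close (so a half turn about z gives the same grasp; the last joint's range is limited). The gripper opens to 85 mm and grips with 20 to 120 N. Pads are 22 mm wide; open, the fingers measure 114 mm over their backs; the gripper's body (76 mm by 85 mm) begins 54 mm behind the grasp point. The pads swing forward as they close: fully open they stand 13 mm farther back than shut.
Start: joints at [1.286, 0.264, 1.604, -0, 1.274, -0.037], TCP at [0.166, 0.654, 0.231] pointing down, gripper open.
Joint ranges: [-2.63, 2.63], [-0.94, 2.18], [0.31, 2.57], [-1.31, 4.45], [0, 2.66], [-2.55, 2.55]. Speed limits (rad/s): [2.57, 2.57, 3.14, 3.14, 3.14, 3.14].

### API

Orientations are given as a rotation vector (axis times angle).
In Python, from workcell import sensors, optics, order, bot gives the robot as it stands.
- The arm moves only by the tool play_rows, never from a script. Its argument "commands" is a list of rows, each a list of 6 numbers: the shift along the tool's x, y, z in cm, then the turn, a rotation vector about the tool's x, y, z in rad. In form: [[dx, dy, dz, wx, wy, wz], ...]. A call has 1 to 5 rows; each row shifts and turns the commanded pose from where the row before left it, along the tool's axes as they then stand; what a row does not reach is not made up. A row lasts 1/12 s, in which the tool goes at most 41.7 mm and 7.16 degrees, less where a joint would pass 70% of its speed; a pose out of reach is approached as far as the arm can. A call with a gripper value outside its range is refused whole. "grip" is the closure, from 0 (fully open) to 1 (shut), set as the call begins (left out, the last holds). The fingers move at their own pace and stop on an object; "force" is the grip in N (left out, the last holds). Time passes only in rows, so rows that do not move let the fingers close. It gives the time, the measured TCP pose, the force, the opening and the grip force at its end, in the units of the state.
- sensors.read_state(): the state, without advancing time (a new reading comes with each control period).
- optics.read_camera(name): name is "scene" or "top"; returns the picture (480x640x3 uint8, red, green, blue); there is no depth.
- optics.camera_info(name): a dict with "mtx" (3x3 intrinsics, pixels), "R" (3x3) and "t" (3): a world point X has camera coordinates R X + t. Camera axes: x right, y down, z forward; pixel columns grow to the right and rows downward; lengths in m; the calibration is good to about 2 mm. A picture is of the moment at which its call begins. camera_info takes no time and is no camera call.
- order.finish_job(): hands the job in; it is judged then, once.
The state is a dict: "time": time; "q": joint angles; "joint_vel": joint speeds; "joint_torque": joint torques, N m; "tool_pos": TCP position; "tcp_rot": TCP orientation; "wrist_force": force on the tool from outside, world axes, zero at the start; "torque": the same for the moment, N m; "width": opening from 0.0 (shut) to 1.0 (fully open); "grip_force": force on a finger pad.
Only numpy, scipy, OpenCV 4.12 (cv2) and the standard library are available. Lean on these libraries where they do the work, as an engineer would, in place of code of your own. Each camera call takes 0.05 s, during which the arm holds its last target. There are 200 camera calls.

### The job

Turn the carousel round until the red caddy squarely faces the brass-railed dock and let it come to rest. Then slide the red caddy out, without lifting or tipping it, into the dock until it is fully home against the end stop. Leave the empty stall facing the dock, and leave the mug, the mallet and the two lead weights where they are.

Things in the scene. Friction and masses are not known exactly. Their poses are not given: they have to be found in the camera images.
- stand: Fixed stand with the dock. Origin on the bench top under the carousel's axis; the dock lies along its own -x axis, on the robot's side: a dark wood floor 32 mm above the bench, starting 135 mm from the axis, between two brass side rails, tops 46 mm above the bench, 54 mm apart inside, flared to about 66 mm at the mouth. A brass end stop closes it, inner face 218 mm from the axis.
- dock_home (a point): Point on the dock's floor below the red caddy's centre when the caddy is home against the end stop: 180 mm from the axis along the stand's -x, 32 mm above the bench. The stop is rigid.
- carousel: Wooden turntable, 260 mm across; origin on its vertical axis, 20 mm above the bench; disc top 34 mm above the bench. Turns either way without limit, stays where left (about 1 N at the rim turns it). Own -x axis points to the red caddy's stall: it faces the dock when its yaw equals the stand's. Three stalls 120 degrees apart; two hold a blue and a plain caddy, as big as the red, fixed to the disc.
- red_stall (a point): Point on the disc's top in the middle of the red caddy's stall, 84 mm from the axis; turns with the disc. Each stall has two wooden rails 12 mm high, 54 mm apart inside, from 52 to 116 mm from the axis, and is open at both ends. The disc's middle, within 46 mm of the axis, is free but for a flat brass cap 3 mm high, 28 mm across.
- peg_1 (a point): Middle of an upright brass peg fixed near the disc's rim, for pushing it round: 16 mm diameter, 115 mm from the axis, from the disc's top up to 84 mm above the bench. It stands half-way between two stalls, 60 degrees on from the red stall (counter-clockwise from above).
- peg_2 (a point): The same, second peg, opposite the red stall (180 degrees).
- peg_3 (a point): The same, third peg, 60 degrees clockwise from the red stall.
- red_caddy_center (a point): Centre of the loose red open wooden box, 76 mm long (own x, radial), 48 mm wide, 36 mm high, walls 6 mm, about 0.25 kg, with three voicing tools lying in it on felt (14 mm or less of free depth). Starts in its stall, own -x outward, inner end 46 mm from the axis. It slides on the disc (1 to 3 N); its inner end can be pushed outward from the disc's free middle.
- mug: Green enamel mug, 82 mm across, 92 mm high; origin at the centre of its underside. Leave alone.
- mallet: Boxwood mallet standing on its head: head 60 mm across and 90 mm high, origin at the centre of its underside; handle 20 mm thick, level at 45 mm height, reaching 210 mm along its own -x axis. Leave alone.
- lead_a: Grey lead weight, disc 60 mm across, 24 mm high; origin at the centre of its underside. Leave alone.
- lead_b: Second grey lead weight, the same. Leave alone.
Not all that is in view belongs to the job. There is more than one size of the part that bears red_caddy_center; the job needs the largest.

How it is judged:
On the way:
1. the red caddy, still in its stall, faces the dock (centre within 8 mm of the dock's centre line) with the carousel at rest (x of red_caddy_center in the frame of stand between -0.096 and -0.072 m and y of red_caddy_center in the frame of stand between -0.008 and 0.008 m and y of red_stall in the frame of stand between -0.012 and 0.012 m and x of red_stall in the frame of stand below 0 m and angular speed of carousel below 0.1 rad/s), for 0.2 s.
At the end, for the whole second after the job is handed in: The red caddy stands flat and at rest in the dock, centred between the rails (7 mm) and within 6 mm of the end stop; its empty stall still faces the dock (stall centre within 14 mm of the dock's centre line) and the carousel is at rest (x of red_caddy_center in the frame of stand between -0.186 and -0.174 m and y of red_caddy_center in the frame of stand between -0.007 and 0.007 m and z of red_caddy_center in the frame of stand between 0.044 and 0.056 m and angle between red_caddy_center's own z axis and vertical below 0.1 rad and linear speed of red_caddy below 0.02 m/s and x of red_stall in the frame of stand below 0 m and y of red_stall in the frame of stand between -0.014 and 0.014 m and angular speed of carousel below 0.1 rad/s); the robot touches nothing.
It fails at once if the red caddy is lifted more than 20 mm (z of red_caddy_center in the frame of stand above 0.072 m).
It fails at once if the red caddy is tipped by more than 20 degrees (angle between red_caddy_center's own z axis and vertical above 0.35 rad).
It fails at once if the mug, the mallet or a lead weight is moved more than 30 mm (distance of any of mug, mallet, lead_a, lead_b from where it was at the start of the episode above 0.03 m).
It also fails if it takes over 64 s, if anything falls off the work surface, if the arm or the gripper's body presses on something with over 40 N, if the wrist force passes 120 N, or if a joint passes its speed limit or range.

## Working session

There is one attempt and no reset: what is moved stays moved. The work goes in short steps, Python scripts to look and compute and a tool call to move; the robot and the scene stay as the last step left them, time stands still between calls to the robot, and variables do not carry over. Pictures are saved under pics/ and viewed, at most 10 in all, crops included, and the job is handed in when it is done.

Besides the shell and the picture viewer there is one more tool, called after "Emit:" in YAML: its name, and indented under it one key for each argument. play_rows: Moves the arm, as the interface text tells. Its arguments: {"type":"object","properties":{"commands":{"type":"array","items":{"type":"array","items":{"type":"number"}}},"grip":{"type":"number"},"force":{"type":"number"}},"required":["commands"]}

```bash
mkdir -p pics; python3 - <<'E'
from workcell import sensors, optics, order, bot
import cv2
for n in("scene","top"):
    im=optics.read_camera(n); cv2.imwrite(f"pics/{n}0.png",im[:,:,::-1]); i=optics.camera_info(n); print(n,i)
s=sensors.read_state(); print(s['tool_pos'],s['tcp_rot'],s['time'])
E
```

```text
scene {'mtx': array([[582.4142467 ,   0.        , 320.73358454],
       [  0.        , 582.4142467 , 240.09331602],
       [  0.        ,   0.        ,   1.        ]]), 'R': array([[ 0.78483858,  0.61952268,  0.0148337 ],
       [ 0.43137571, -0.52898732, -0.73081284],
       [-0.4449083 ,  0.57996902, -0.6824167 ]]), 't': array([-0.41792018, -0.18224581,  1.62931511])}
top {'mtx': array([[511.15885269,   0.        , 322.68671449],
       [  0.        , 511.15885269, 241.53998107],
       [  0.        ,   0.        ,   1.        ]]), 'R': array([[-0.00391305, -0.99941207, -0.03406162],
       [-0.99623797,  0.00684491, -0.08638899],
       [ 0.08657135,  0.03359543, -0.99567904]]), 't': array([0.00656955, 0.54813318, 1.15550051])}
[0.16535449 0.65373816 0.23006393] [-0.38813834 -3.11719213  0.00319844] 0.1
```

View pics/scene0.png

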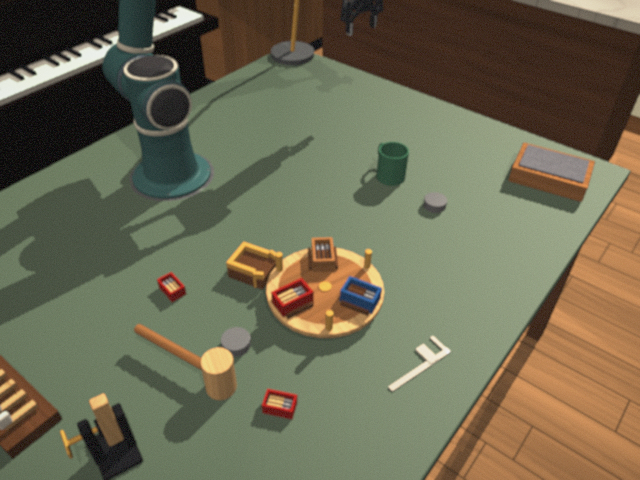

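View pics/top0.png

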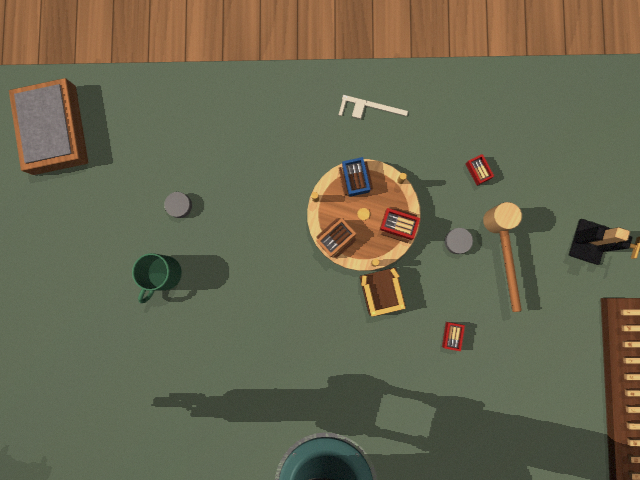

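The three red boxes in the top view are at (399,224) on the carousel, (480,170) on the bench and (453,336) on the bench. The one on the carousel is biggest and sits in a stall, so it fits the description. The dock is at (385,292) and the pegs at (402,177), (315,197) and (375,263).

```bash
cat > h.py <<'E'
import numpy as np, cv2
from workcell import sensors, optics, order, bot
def ray(n,px,z):
    i=optics.camera_info(n); R,t=i['R'],i['t']
    d=R.T@np.linalg.inv(i['mtx'])@np.r_[px,1.]; c=-R.T@t
    return c+d*(z-c[2])/d[2]
def blobs(m,amin):
    n,l,s,c=cv2.connectedComponentsWithStats(m.astype(np.uint8)*255)
    return [(s[k,4],c[k],l==k) for k in range(1,n) if s[k,4]>=amin]
def masks(im):
    h=cv2.cvtColor(im,cv2.COLOR_RGB2HSV).astype(int); H,S,V=h[...,0],h[...,1],h[...,2]
    return ((H<6)|(H>172))&(S>170)&(V>70), (H>17)&(H<27)&(S>150)&(V>150)
E
python3 - <<'E'
from h import *
im=optics.read_camera("top"); red,br=masks(im)
for nm,m,z in(("red",red,.07),("brass",br,.046)):
    for a,c,l in blobs(m,8):
        ys,xs=np.where(l); r=cv2.minAreaRect(np.c_[xs,ys].astype(np.float32))
        if a>8: print(nm,a,c.round(1),[np.round(x,1) for x in r],ray("top",r[0],z).round(4))
v=im[120:330,280:530]; cv2.imwrite("pics/crop.png",cv2.resize(v,None,fx=3.2,fy=2.8,interpolation=cv2.INTER_CUBIC)[:,:,::-1])
E
```

```text
red 261 [478.6 169.9] [array([479.5, 169. ]), array([25.5, 19.7]), np.float64(63.4)] [ 0.7034 -0.347   0.07  ]
red 378 [399.8 223.8] [array([399.6, 223.5]), array([34.8, 23.7]), np.float64(17.4)] [ 0.5831 -0.1684  0.07  ]
red 243 [452.7 336. ] [array([453. , 336.2]), array([18.7, 26.3]), np.float64(9.5)] [ 0.3368 -0.2791  0.07  ]
brass 21 [402.9 175.1] [array([402.5, 175. ]), array([4., 5.]), np.float64(90.0)] [ 0.6971 -0.1796  0.046 ]
brass 19 [314.9 194.2] [array([314.7, 194.1]), array([4.9, 4. ]), np.float64(26.6)] [0.6551 0.0207 0.046 ]
brass 10 [361.7 216.7] [array([361.6, 216.6]), array([4.4, 3.6]), np.float64(33.7)] [ 0.6024 -0.0857  0.046 ]
brass 16 [637.9 247.2] [array([637.5, 247. ]), array([8., 3.]), np.float64(90.0)] [ 0.5293 -0.6948  0.046 ]
brass 22 [394.7 273.9] [array([394.8, 273.8]), array([11.1,  3.3]), np.float64(56.3)] [ 0.4726 -0.1586  0.046 ]
brass 15 [363.3 282.1] [array([363.5, 282. ]), array([6., 3.]), np.float64(90.0)] [ 0.4545 -0.0883  0.046 ]
brass 9 [377.6 313.9] [array([377. , 313.8]), array([1.6, 6.3]), np.float64(78.7)] [ 0.3838 -0.1175  0.046 ]
```

View pics/crop.png

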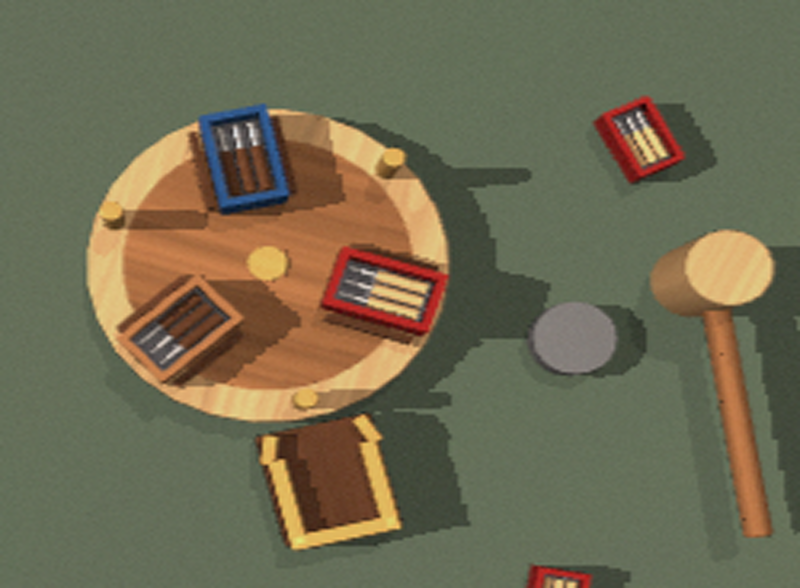

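The crop confirms the largest red caddy is in its stall at (399,224). The dock's brass U spans about (362,275) to (405,316), and the pegs and cap are clear.

```bash
cat >> h.py <<'E'
def measure(pr=True):
    im=optics.read_camera("top"); red,_=masks(im)
    h=cv2.cvtColor(im,cv2.COLOR_RGB2HSV).astype(int); H,S,V=h[...,0],h[...,1],h[...,2]
    br=(H>17)&(H<30)&(S>115)&(V>150)
    return im,red,br
E
python3 - <<'E'
from h import *
im,red,br=measure()
P=[ray("top",p,.084)[:2] for p in((402.7,175.4),(314.9,195),(375.3,262.3))]
ax=np.mean(P,0); print("axis pegs",ax,[np.round((np.linalg.norm(p-ax),np.degrees(np.arctan2(*(p-ax)[::-1]))),3) for p in P], P)
print("cap",ray("top",(363.4,213.9),.037))
m=np.zeros_like(br); m[266:322,355:410]=br[266:322,355:410]
for r in range(266,320,2): print(r,''.join('#' if x else '.' for x in m[r,355:412]))
rows,cols=np.where(m); W=np.array([ray("top",(c,r),.046)[:2] for r,c in zip(rows,cols)])
d=W.mean(0)-ax; print("centroid dir deg",np.degrees(np.arctan2(-d[1],-d[0])), np.linalg.norm(d))
for yaw in np.radians([10,12,14,16,18,20,22]):
    R=np.array([[np.cos(yaw),np.sin(yaw)],[-np.sin(yaw),np.cos(yaw)]]); L=(W-ax)@R.T
    e=L[L[:,0]<-.15]; print(np.degrees(yaw).round(),"x",L[:,0].min().round(4),L[:,0].max().round(4),"y",e[:,1].min().round(4),e[:,1].max().round(4))
E
```

```text
axis pegs [ 0.61030732 -0.08985147] [array([  0.115, -47.748]), array([ 0.114, 71.666]), array([ 1.1600e-01, -1.6863e+02])] [array([ 0.68789922, -0.17526879]), array([0.6461737 , 0.01838042]), array([ 0.49684902, -0.11266604])]
cap [ 0.60979371 -0.09019346  0.037     ]
266 ......##................#.#..............................
268 .....##..................................................
270 ....................................####.................
272 .....................................####................
274 ......................................#####..............
276 ........####............................####.............
278 .......####...........................####...............
280 .......####...........................#####..............
282 .......###.............................####..............
284 .......###..##.........................#####.............
286 .........#####..........................####.............
288 ..........#####.........................#####............
290 ..........#####..........................#####...........
292 ...........####.....
[... 477 characters left out ...]
..............####............###################.......
310 ...............#####..####################...............
312 ...............###################.......................
314 ................#########................................
316 .........................................................
318 .........................................................
centroid dir deg 12.809208126556067 0.19173091602007877
10.0 x -0.2301 -0.1167 y -0.0502 0.0327
12.0 x -0.2295 -0.1152 y -0.0444 0.0381
14.0 x -0.2287 -0.1135 y -0.039 0.0435
16.0 x -0.2298 -0.1117 y -0.0335 0.0496
18.0 x -0.2305 -0.1098 y -0.0279 0.0571
20.0 x -0.231 -0.1078 y -0.0224 0.0649
22.0 x -0.2312 -0.1056 y -0.0168 0.0725
```

Emit:
play_rows:
  commands:
    - [-2.9, -2.8, 0, 0, 0, 0]
    - [-2.9, -2.8, 0, 0, 0, 0]
    - [-2.9, -2.8, 0, 0, 0, 0]
    - [-2.9, -2.8, 0, 0, 0, 0]
    - [-2.9, -2.8, 0, 0, 0, 0]
  grip: 0.55

```text
time: 0.62
tool_pos: [0.2722, 0.4813, 0.231]
tcp_rot: [0.387, 3.118, -0.001]
wrist_force: [0.7, 0.1, 0.1]
width: 0.452
grip_force: 0.0
```

Emit:
play_rows:
  commands:
    - [-2.9, -2.8, 0, 0, 0, 0]
    - [-2.9, -2.8, 0, 0, 0, 0]
    - [-2.9, -2.8, 0, 0, 0, 0]
    - [-2.9, -2.8, 0, 0, 0, 0]
    - [-2.9, -2.8, 0, 0, 0, 0]

```text
time: 1.03
tool_pos: [0.3785, 0.31, 0.2313]
tcp_rot: [0.387, 3.117, 0.0]
wrist_force: [0.8, 0.6, -0.3]
width: 0.45
grip_force: 0.0
```

Emit:
play_rows:
  commands:
    - [-2.9, -2.8, 0, 0, 0, 0]
    - [-2.9, -2.8, 0, 0, 0, 0]
    - [-2.9, -2.8, 0, 0, 0, 0]
    - [-2.9, -2.8, 0, 0, 0, 0]
    - [-2.9, -2.8, 0, 0, 0, 0]

```text
time: 1.45
tool_pos: [0.4848, 0.1386, 0.2314]
tcp_rot: [0.388, 3.117, 0.0]
wrist_force: [0.3, 1.1, -0.2]
width: 0.453
grip_force: 0.0
```

Emit:
play_rows:
  commands:
    - [-2.9, -2.8, 0, 0, 0, 0]
    - [-2.9, -2.8, 0, 0, 0, 0]
    - [-2.9, -2.8, 0, 0, 0, 0]
    - [-2.9, -2.8, 0, 0, 0, 0]
    - [-2.9, -2.8, 0, 0, 0, 0]

```text
time: 1.87
tool_pos: [0.591, -0.0327, 0.2311]
tcp_rot: [-0.389, -3.117, -0.0]
wrist_force: [0.9, 1.3, 0.9]
width: 0.447
grip_force: 0.0
```

Emit:
play_rows:
  commands:
    - [0, 0, 0, 0, 0, 0.12]
    - [0, 0, 0, 0, 0, 0.12]
    - [0, 0, 0, 0, 0, 0.12]
    - [0, 0, 0, 0, 0, 0.12]
    - [0, 0, 0, 0, 0, 0.106]

```text
time: 2.28
tool_pos: [0.5903, -0.0311, 0.2309]
tcp_rot: [-1.281, -2.868, 0.0]
wrist_force: [0.8, 0.1, 0.2]
width: 0.448
grip_force: 0.0
```

```bash
cat >> h.py <<'E'
from scipy.spatial.transform import Rotation as Ro
AX=np.array([.610,-.090]); YAW=13.3
def go(target,ydeg):
    "remaining tool-frame shift (cm) and turn to the target with tool y at ydeg, pointing down"
    s=sensors.read_state(); R=Ro.from_rotvec(s['tcp_rot']); y=np.radians(ydeg)
    Y=np.array([np.cos(y),np.sin(y),0]); Z=np.array([0,0,-1.]); T=Ro.from_matrix(np.c_[np.cross(Y,Z),Y,Z])
    yy=R.as_matrix()[:,1]
    print("t",s['time'],"pos",s['tool_pos'].round(4),"ydeg",np.degrees(np.arctan2(yy[1],yy[0])).round(1),"F",s['wrist_force'].round(1),"w",round(s['width'],3))
    print("shift cm",(100*R.inv().apply(np.array(target)-s['tool_pos'])).round(2),"turn",(R.inv()*T).as_rotvec().round(3))
E
python3 - <<'E'
from h import *
go((.688,-.175,.231),42.2)
E
```

```text
t 2.2833 pos [ 0.5903 -0.0311  0.2309] ydeg 41.9 F [0.8 0.1 0.2] w 0.448
shift cm [-17.23  -2.33  -0.02] turn [-0.    -0.001 -0.006]
```

Emit:
play_rows:
  commands:
    - [-3.45, -0.47, 0, 0, 0, 0]
    - [-3.45, -0.47, 0, 0, 0, 0]
    - [-3.45, -0.47, 0, 0, 0, 0]
    - [-3.45, -0.46, 0, 0, 0, 0]
    - [-3.45, -0.46, 0, 0, 0, 0]

```text
time: 2.7
tool_pos: [0.6898, -0.1754, 0.231]
tcp_rot: [-1.272, -2.872, 0.0]
wrist_force: [0.7, 0.4, 0.1]
width: 0.447
grip_force: 0.0
```

Emit:
play_rows:
  commands:
    - [0, 0, 3, 0, 0, 0]
    - [0, 0, 3, 0, 0, 0]
    - [0, 0, 3, 0, 0, 0]
    - [0, 0, 2, 0, 0, 0]
    - [0, 0, 0, 0, 0, 0]

```text
time: 3.12
tool_pos: [0.6846, -0.1731, 0.114]
tcp_rot: [-1.268, -2.862, 0.003]
wrist_force: [-1.1, -0.0, -1.7]
width: 0.447
grip_force: 0.0
```

```bash
python3 - <<'E'
from h import *
go((.688,-.175,.055),42.2)
im=optics.read_camera("scene"); v=im[200:360,220:430]; cv2.imwrite("pics/s1.png",cv2.resize(v,None,fx=3.5,fy=3.5)[:,:,::-1])
E
```

```text
t 3.1167 pos [ 0.6846 -0.1731  0.114 ] ydeg 42.2 F [-1.1 -0.  -1.7] w 0.447
shift cm [-0.43  0.16  5.89] turn [-0.006 -0.01   0.   ]
```

View pics/s1.png

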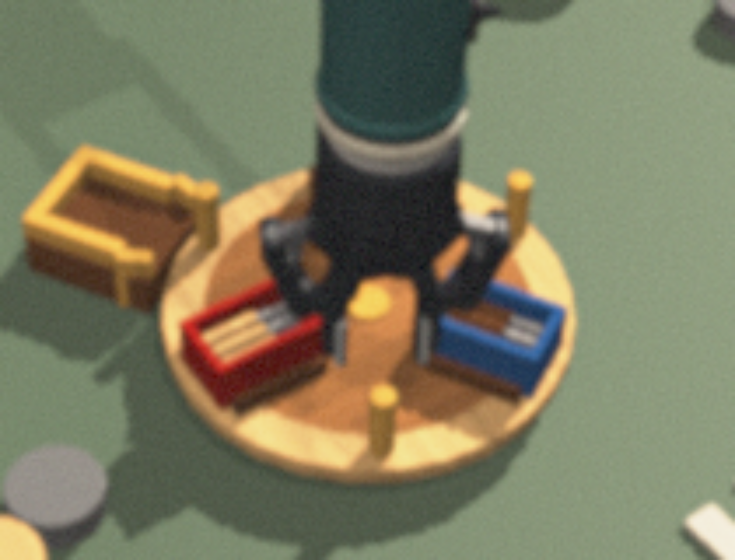

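The view shows the open fingers (crop columns 335 and 425) centred over the peg at crop (383,400). I'm descending around it.

Emit:
play_rows:
  commands:
    - [0, 0, 2, 0, 0, 0]
    - [0, 0, 2, 0, 0, 0]
    - [0, 0, 1.8, 0, 0, 0]
    - [0, 0, 0, 0, 0, 0]
    - [0, 0, 0, 0, 0, 0]

```text
time: 3.58
tool_pos: [0.6894, -0.1741, 0.0642]
tcp_rot: [1.272, 2.873, -0.0]
wrist_force: [0.2, 0.4, -0.5]
width: 0.452
grip_force: 0.0
```

Emit:
play_rows:
  commands:
    - [0, 0, 0, 0, 0, 0]
    - [0, 0, 0, 0, 0, 0]
    - [0, 0, 0, 0, 0, 0]
  grip: 0.74
  force: 20

```text
time: 3.83
tool_pos: [0.6907, -0.1746, 0.0657]
tcp_rot: [1.271, 2.869, 0.001]
wrist_force: [-0.4, 0.2, -0.6]
width: 0.262
grip_force: 0.0
```

```bash
python3 - <<'E'
from h import *
go((.688,-.175,.055),42.2)
E
```

```text
t 3.8333 pos [ 0.6907 -0.1746  0.0657] ydeg 42.2 F [-0.4  0.2 -0.6] w 0.262
shift cm [ 0.15 -0.23  1.07] turn [0.002 0.003 0.001]
```

Emit:
play_rows:
  commands:
    - [0, 0, 0.5, 0, 0, 0]
    - [0, 0, 0.4, 0, 0, 0]
    - [0.02, -0.5, 0, 0, 0, 0.043]
    - [0.04, -0.98, 0, 0, 0, 0.085]
    - [0.04, -0.98, 0, 0, 0, 0.085]

```text
time: 4.25
tool_pos: [0.6693, -0.188, 0.0537]
tcp_rot: [-1.575, -2.718, -0.001]
wrist_force: [1.1, 3.2, 0.4]
width: 0.262
grip_force: 0.7
```

Emit:
play_rows:
  commands:
    - [0.04, -0.98, 0, 0, 0, 0.085]
    - [0.04, -0.98, 0, 0, 0, 0.085]
    - [0.04, -0.98, 0, 0, 0, 0.085]
    - [0.04, -0.98, 0, 0, 0, 0.085]
    - [0.04, -0.98, 0, 0, 0, 0.085]

```text
time: 4.67
tool_pos: [0.6227, -0.2034, 0.0538]
tcp_rot: [-2.114, -2.324, -0.001]
wrist_force: [1.0, 2.0, 0.1]
width: 0.263
grip_force: 0.7
```

Emit:
play_rows:
  commands:
    - [0.04, -0.98, 0, 0, 0, 0.085]
    - [0.04, -0.98, 0, 0, 0, 0.085]
    - [0.03, -0.7, 0, 0, 0, 0.061]
    - [0.01, -0.4, 0, 0, 0, 0.035]
    - [0, 0, 0, 0, 0, 0]

```text
time: 5.08
tool_pos: [0.5913, -0.2023, 0.0538]
tcp_rot: [-2.399, -2.027, 0.001]
wrist_force: [-0.4, 0.5, 0.3]
width: 0.259
grip_force: 0.0
```

```bash
cat >> h.py <<'E'
def see(name):
    im,red,br=measure(); P=[]
    a,c,l=max([b for b in blobs(cv2.morphologyEx(red.astype(np.uint8),cv2.MORPH_CLOSE,np.ones((9,9))),40) if b[1][0]<440],key=lambda b:b[0])
    ys,xs=np.where(l); r=cv2.minAreaRect(np.c_[xs,ys].astype(np.float32)); w=ray("top",r[0],.07)[:2]-AX
    y=np.radians(YAW); L=np.array([[np.cos(y),np.sin(y)],[-np.sin(y),np.cos(y)]])@w
    print("red area",a,"rect",[np.round(x,1) for x in r],"in stand",L.round(4))
    cv2.imwrite(name,cv2.resize(im[130:330,290:480],None,fx=3,fy=3,interpolation=cv2.INTER_CUBIC)[:,:,::-1])
E
python3 - <<'E'
from h import *
go((.578,-.2005,.0565),-16.2); see("pics/t2.png")
E
```

```text
t 5.0833 pos [ 0.5913 -0.2023  0.0538] ydeg -9.6 F [-0.4  0.5  0.3] w 0.259
shift cm [-0.05 -1.34 -0.27] turn [-0.001 -0.     0.115]
red area 310 rect [array([377.2, 247. ]), array([34.3, 23.1]), np.float64(69.4)] in stand [-0.0831 -0.0093]
```

View pics/t2.png

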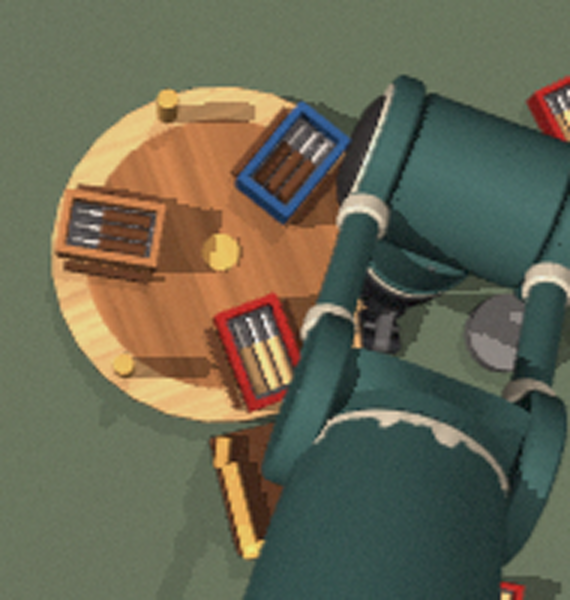

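The caddy is about 6° short, with pegs at crop (167,100) and (123,362). I'm turning the rest of the way.

Emit:
play_rows:
  commands:
    - [0.01, -0.4, 0, 0, 0, 0.037]
    - [0.01, -0.4, 0, 0, 0, 0.037]
    - [0.01, -0.3, 0, 0, 0, 0.025]
    - [0, -0.15, 0, 0, 0, 0.013]
    - [0, 0, 0, 0, 0, 0]

```text
time: 5.55
tool_pos: [0.5802, -0.1996, 0.0542]
tcp_rot: [-2.508, -1.891, 0.0]
wrist_force: [-0.7, -0.6, 0.4]
width: 0.261
grip_force: 0.0
```

```bash
python3 - <<'E'
from h import *
go((.578,-.2005,.0565),-16.2); see("pics/t3.png")
im,red,br=measure()
for a,c,l in blobs(br,8):
    if 300<c[0]<420 and 150<c[1]<270:
        p=ray("top",c,.084)[:2]-AX; print(c.round(1),a,np.linalg.norm(p).round(4),np.degrees(np.arctan2(p[1],p[0])).round(2))
E
```

```text
t 5.55 pos [ 0.5802 -0.1996  0.0542] ydeg -16.0 F [-0.7 -0.6  0.4] w 0.261
shift cm [-0.15 -0.19 -0.23] turn [-0.     0.     0.004]
red area 352 rect [array([374. , 247.9]), array([34.5, 23.1]), np.float64(74.1)] in stand [-0.0835 -0.002 ]
[349.8 161.3] 41 0.1151 15.57
[373.1 169.1] 8 0.0949 -12.47
[329.4 175.3] 18 0.1105 43.59
[364.1 213.7] 94 0.0065 176.23
[312.  221.2] 13 0.117 100.89
[320.7 239. ] 10 0.1139 122.65
[325.2 247.6] 62 0.1179 133.03
[332.8 254.6] 14 0.1185 144.02
[350.3 265. ] 17 0.1229 165.06
[358.1 263.2] 8 0.1159 172.76
```

Emit:
play_rows:
  commands:
    - [0, -0.2, 0, 0, 0, 0.015]
    - [0, 0, 0, 0, 0, 0]
    - [0, 0, 0, 0, 0, 0]

```text
time: 5.9
tool_pos: [0.5782, -0.199, 0.0542]
tcp_rot: [-2.522, -1.872, 0.0]
wrist_force: [1.3, -0.3, -0.9]
width: 0.263
grip_force: 0.1
```

Emit:
play_rows:
  commands:
    - [0, 0.25, 0, 0, 0, 0]
    - [0, 0, 0, 0, 0, 0]
    - [0, 0, -3, 0, 0, 0]
    - [0, 0, -4, 0, 0, 0]
    - [0, 0, -3, 0, 0, 0]
  grip: 0.7

```text
time: 6.32
tool_pos: [0.5808, -0.1998, 0.1558]
tcp_rot: [-2.522, -1.872, 0.0]
wrist_force: [1.3, -0.5, 0.8]
width: 0.298
grip_force: 0.0
```

Emit:
play_rows:
  commands:
    - [0, 0, 0, 0, 0, 0.12]
    - [0, 0, 0, 0, 0, 0.12]
    - [0, 0, 0, 0, 0, 0.12]
    - [0, 0, 0, 0, 0, 0.12]
    - [0, 0, 0, 0, 0, 0.12]
  grip: 1

```text
time: 6.73
tool_pos: [0.5807, -0.1998, 0.1544]
tcp_rot: [2.966, 1.034, 0.0]
wrist_force: [1.0, 0.8, -0.0]
width: -0.001
grip_force: 0.0
```

Emit:
play_rows:
  commands:
    - [0, 0, 0, 0, 0, 0.12]
    - [0, 0, 0, 0, 0, 0.12]
    - [0, 0, 0, 0, 0, 0.12]
    - [0, 0, 0, 0, 0, 0.08]
    - [0, 0, 0, 0, 0, 0]

```text
time: 7.15
tool_pos: [0.5807, -0.1998, 0.1542]
tcp_rot: [-3.12, -0.368, 0.0]
wrist_force: [-0.8, 0.5, 0.1]
width: -0.002
grip_force: 0.0
```

```bash
python3 - <<'E'
from h import *
go((.5954,-.0935,.15),-76.7); see("pics/t4.png")
E
```

```text
t 7.15 pos [ 0.5807 -0.1998  0.1542] ydeg -76.5 F [-0.8  0.5  0.1] w -0.002
shift cm [ 3.9  -9.99  0.42] turn [-0.     0.     0.003]
red area 348 rect [array([372.9, 248.1]), array([34.2, 23. ]), np.float64(76.0)] in stand [-0.0834  0.0004]
```

View pics/t4.png

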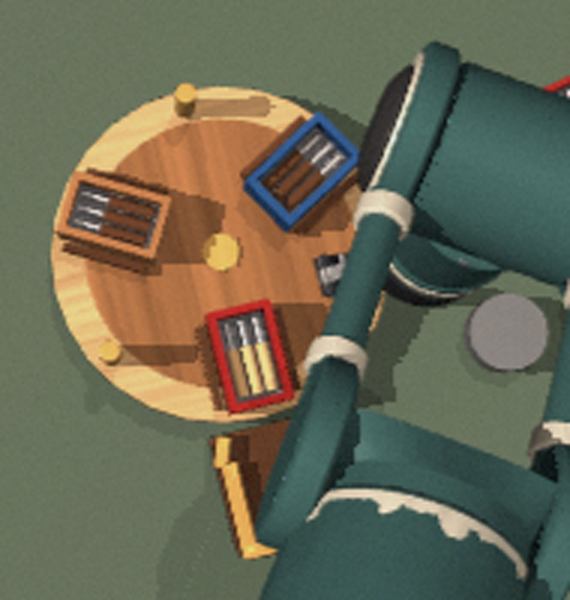

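The red caddy at crop (250,355) now points straight at the dock mouth, and its measured lateral error is 0.4 mm. Next I move over the middle and go down behind it.

Emit:
play_rows:
  commands:
    - [1.0, -2.5, 0, 0, 0, 0]
    - [1.0, -2.5, 0, 0, 0, 0]
    - [1.0, -2.5, 0, 0, 0, 0]
    - [0.9, -2.5, 0, 0, 0, 0]
    - [0, 0, 0, 0, 0, 0]

```text
time: 7.62
tool_pos: [0.5955, -0.0894, 0.1542]
tcp_rot: [-3.116, -0.379, -0.0]
wrist_force: [0.4, -0.1, 0.3]
width: 0.002
grip_force: 0.0
```

Emit:
play_rows:
  commands:
    - [0, 0, 2, 0, 0, 0]
    - [0, 0, 2, 0, 0, 0]
    - [0, 0, 2, 0, 0, 0]
    - [0, 0, 1, 0, 0, 0]
    - [0, 0, 0, 0, 0, 0]

```text
time: 8.03
tool_pos: [0.5927, -0.0934, 0.0811]
tcp_rot: [-3.118, -0.373, 0.009]
wrist_force: [-0.6, 0.1, -0.0]
width: 0.003
grip_force: 0.0
```

```bash
python3 - <<'E'
from h import *
go((.5954,-.0935,.047),-76.7)
E
```

```text
t 8.0333 pos [ 0.5927 -0.0934  0.0811] ydeg -76.4 F [-0.6  0.1 -0. ] w 0.003
shift cm [0.28 0.08 3.41] turn [-0.002  0.005  0.006]
```

Emit:
play_rows:
  commands:
    - [0, 0, 1.5, 0, 0, 0]
    - [0, 0, 1.2, 0, 0, 0]
    - [0, 0, 0.6, 0, 0, 0]
    - [0, 0, 0, 0, 0, 0]
    - [0, 0, 0, 0, 0, 0]

```text
time: 8.45
tool_pos: [0.5951, -0.0936, 0.0513]
tcp_rot: [-3.119, -0.371, 0.001]
wrist_force: [0.5, -0.2, -0.2]
width: -0.002
grip_force: 0.0
```

```bash
python3 - <<'E'
from h import *
y=np.radians(YAW); u=np.array([np.cos(y),np.sin(y)])
go((*(AX-.125*u),.047),-76.7)
E
```

```text
t 8.45 pos [ 0.5951 -0.0936  0.0513] ydeg -76.4 F [ 0.5 -0.2 -0.2] w -0.002
shift cm [-10.97  -0.06   0.43] turn [-0.     0.001  0.005]
```

Emit:
play_rows:
  commands:
    - [-0.8, 0, 0.3, 0, 0, 0.005]
    - [-0.6, 0, 0, 0, 0, 0]
    - [-0.6, 0, 0, 0, 0, 0]
    - [-0.6, 0, 0, 0, 0, 0]
    - [-0.6, 0, 0, 0, 0, 0]

```text
time: 8.87
tool_pos: [0.5637, -0.101, 0.0487]
tcp_rot: [3.12, 0.363, 0.002]
wrist_force: [0.9, 0.2, -1.4]
width: 0.001
grip_force: 0.7
```

Emit:
play_rows:
  commands:
    - [-0.6, 0, 0, 0, 0, 0]
    - [-0.6, 0, 0, 0, 0, 0]
    - [-0.6, 0, 0, 0, 0, 0]
    - [-0.3, 0, 0, 0, 0, 0]
    - [0, 0, 0, 0, 0, 0]

```text
time: 9.28
tool_pos: [0.543, -0.1059, 0.0485]
tcp_rot: [3.12, 0.363, -0.0]
wrist_force: [0.0, -0.5, -0.0]
width: -0.0
grip_force: 0.0
```

```bash
python3 - <<'E'
from h import *
y=np.radians(YAW); u=np.array([np.cos(y),np.sin(y)])
go((*(AX-.125*u),.047),-76.7); see("pics/t5.png")
im=optics.read_camera("scene"); v=im[200:360,200:410]; cv2.imwrite("pics/s5.png",cv2.resize(v,None,fx=3.5,fy=3.5)[:,:,::-1])
E
```

```text
t 9.2833 pos [ 0.543  -0.1059  0.0485] ydeg -76.7 F [ 0.  -0.5 -0. ] w -0.0
shift cm [-5.61  0.    0.15] turn [ 0.     0.    -0.001]
red area 246 rect [array([377.1, 265.4]), array([33.1, 23.1]), np.float64(76.4)] in stand [-0.1225  0.0006]
```

View pics/s5.png

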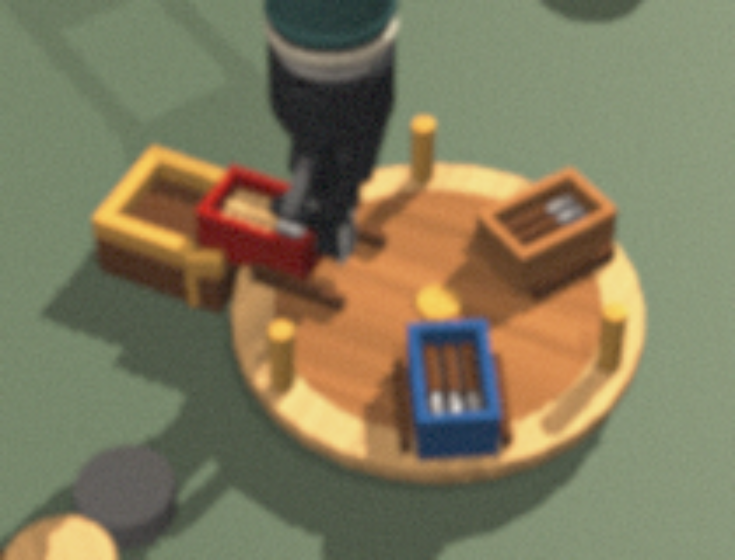

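The caddy at crop (260,225) is entering the dock squarely, so I'm continuing the push.

Emit:
play_rows:
  commands:
    - [-0.6, 0, 0, 0, 0, 0]
    - [-0.6, 0, 0, 0, 0, 0]
    - [-0.6, 0, 0, 0, 0, 0]
    - [-0.6, 0, 0, 0, 0, 0]
    - [-0.6, 0, 0, 0, 0, 0]

```text
time: 9.8
tool_pos: [0.5141, -0.1128, 0.0486]
tcp_rot: [3.12, 0.363, 0.001]
wrist_force: [2.3, 0.5, 1.8]
width: 0.001
grip_force: 1.4
```

Emit:
play_rows:
  commands:
    - [-0.6, 0, 0, 0, 0, 0]
    - [-0.6, 0, 0, 0, 0, 0]
    - [-0.6, 0, 0, 0, 0, 0]
    - [-0.3, 0, 0, 0, 0, 0]
    - [0, 0, 0, 0, 0, 0]

```text
time: 10.22
tool_pos: [0.4922, -0.1174, 0.0477]
tcp_rot: [-3.12, -0.363, 0.004]
wrist_force: [0.0, -0.6, -0.3]
width: -0.003
grip_force: 0.0
```

```bash
python3 - <<'E'
from h import *
y=np.radians(YAW); u=np.array([np.cos(y),np.sin(y)])
go((*(AX-.13*u),.047),-76.7); see("pics/t6.png")
E
```

```text
t 10.2167 pos [ 0.4922 -0.1174  0.0477] ydeg -76.7 F [ 0.  -0.6 -0.3] w -0.003
shift cm [-0.9   0.05  0.07] turn [-0.001  0.002 -0.001]
red area 238 rect [array([383. , 290.1]), array([30.3, 22.8]), np.float64(76.0)] in stand [-0.178   0.0013]
```

Emit:
play_rows:
  commands:
    - [-0.25, 0, 0, 0, 0, 0]
    - [-0.25, 0, 0, 0, 0, 0]
    - [-0.1, 0, 0, 0, 0, 0]
    - [0, 0, 0, 0, 0, 0]

```text
time: 10.6
tool_pos: [0.4877, -0.1187, 0.0481]
tcp_rot: [-3.12, -0.363, 0.001]
wrist_force: [0.3, 0.1, -0.2]
width: -0.0
grip_force: 0.0
```

Emit:
play_rows:
  commands:
    - [-0.1, 0, 0, 0, 0, 0]
    - [-0.1, 0, 0, 0, 0, 0]
    - [0, 0, 0, 0, 0, 0]

```text
time: 10.85
tool_pos: [0.4861, -0.1192, 0.0482]
tcp_rot: [-3.12, -0.363, 0.0]
wrist_force: [-0.0, 1.2, -0.5]
width: -0.003
grip_force: 0.3
```

Emit:
play_rows:
  commands:
    - [-0.1, 0, 0, 0, 0, 0]
    - [-0.1, 0, 0, 0, 0, 0]
    - [-0.1, 0, 0, 0, 0, 0]
    - [0, 0, 0, 0, 0, 0]

```text
time: 11.18
tool_pos: [0.4854, -0.1198, 0.0492]
tcp_rot: [3.12, 0.362, 0.007]
wrist_force: [4.8, 3.2, -0.6]
width: -0.0
grip_force: 2.8
```

Emit:
play_rows:
  commands:
    - [-0.1, 0, 0, 0, 0, 0]
    - [-0.1, 0, 0, 0, 0, 0]
    - [0, 0, 0, 0, 0, 0]

```text
time: 11.43
tool_pos: [0.4854, -0.1202, 0.0501]
tcp_rot: [3.12, 0.361, 0.013]
wrist_force: [8.2, 4.7, 0.5]
width: -0.003
grip_force: 4.5
```

Force is building with no travel, so the caddy is against the stop. I'm backing off and lifting.

Emit:
play_rows:
  commands:
    - [0.5, 0, 0, 0, 0, 0]
    - [0.8, 0, 0, 0, 0, 0]
    - [0.7, 0, 0, 0, 0, 0]
    - [0, 0, -3, 0, 0, 0]
    - [0, 0, -4, 0, 0, 0]

```text
time: 11.85
tool_pos: [0.4971, -0.1145, 0.1143]
tcp_rot: [-3.116, -0.364, 0.017]
wrist_force: [0.1, -0.2, -0.5]
width: -0.003
grip_force: 0.0
```

Emit:
play_rows:
  commands:
    - [0, 0, -4, 0, 0, 0]
    - [0, -4, -2, 0, 0, 0]
    - [0, -4, 0, 0, 0, 0]
    - [0, -4, 0, 0, 0, 0]
    - [0, -4, 0, 0, 0, 0]

```text
time: 12.27
tool_pos: [0.4645, 0.0384, 0.1776]
tcp_rot: [3.12, 0.361, 0.001]
wrist_force: [0.2, -0.2, 0.3]
width: 0.002
grip_force: 0.0
```

Emit:
play_rows:
  commands:
    - [0, -4, 0, 0, 0, 0]
    - [0, -4, 0, 0, 0, 0]
    - [0, -4, 0, 0, 0, 0]
    - [0, -4, 0, 0, 0, 0]
    - [0, 0, 0, 0, 0, 0]

```text
time: 12.68
tool_pos: [0.426, 0.1989, 0.1769]
tcp_rot: [-3.117, -0.373, 0.002]
wrist_force: [-0.7, -0.7, 1.0]
width: 0.001
grip_force: 0.0
```

```bash
python3 - <<'E'
from h import *
go((.5,.3,.2),-76.7); see("pics/t7.png")
E
```

```text
t 12.6833 pos [0.426  0.1989 0.1769] ydeg -76.4 F [-0.7 -0.7  1. ] w 0.001
shift cm [ 9.57 -8.09 -2.3 ] turn [-0.003  0.001  0.006]
red area 333 rect [array([383.3, 290.2]), array([34.8, 22.7]), np.float64(76.8)] in stand [-0.1784  0.0008]
```

View pics/t7.png

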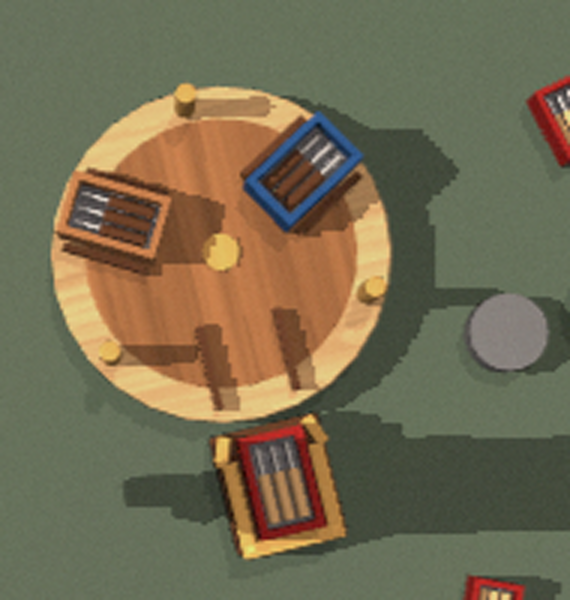

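The caddy at crop (283,483) sits in the dock against the stop, measured at (-0.178, 0.001) in the stand frame. The empty stall at crop (255,360) faces the dock. The force rise at the stop agrees with that.

```bash
python3 -c "
from workcell import order; print(order.finish_job())"
```

```text
the job is handed in; nothing more can be done
None
```

The red caddy is home in the dock against the end stop, its empty stall faces the dock, the arm never went near the mug, mallet or lead weights, and the job was handed in at about 12.7 s (no verdict was shown).

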